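Cork the stain flask and set the stirrer to its red mark

ROBOT

A 6-joint arm with a two-finger parallel gripper is mounted at the origin on the work surface. World frame = base frame: x ahead of the robot, y to its left, z up, the work surface at z = 0. Lengths are in m, angles in rad, forces in N, time in s.
With the tool pointing down it reaches from about 0.35 to 0.775 m from the base axis. Payload 7.3 kg.
Tool frame: the origin (TCP) lies midway between the tips of the shut fingers; the grasp point (between the pads) lies 19 mm behind it (robot.grip_depth is the z of the grasp point in the tool frame, in m); z points along the fingers, y is the line along which they close (so a half turn about z gives the same grasp; the last joint's range is limited). The gripper opens to 92 mm and grips with 3 to 60 N. Pads are 19 mm wide; open, the fingers measure 130 mm over their backs; the gripper's body (75 mm by 190 mm) begins 47 mm behind the grasp point.
Start: joints at [1.122, 0.342, 1.524, -0, 1.275, -0.146], TCP at [0.157, 0.501, 0.205] pointing down, gripper open.
Joint ranges: [-2.53, 2.53], [-0.77, 2.02], [0.04, 2.7], [-1, 4.14], [0.28, 2.66], [-3.11, 3.11]. Speed limits (rad/s): [2.57, 2.57, 3.14, 3.14, 3.14, 3.14].

INTERFACE

Orientations are given as [roll, pitch, yaw] about the fixed x, y, z axes, in that order (R = Rz(yaw) Ry(pitch) Rx(roll)).
In Python, from cell import robot, viewer gives the robot as it stands.
- The arm moves only by the tool step_arm, never from a script. Its argument "increments" is a list of rows, each an object with "delta_pos": the shift along the tool's x, y, z in cm, a list of three; "dr": the turn, a rotation vector about the tool's x, y, z in degrees, a list of three; "fingers": the closure, from -1 (fully open) to 1 (shut), so that 0 is half open. In form: [{"delta_pos": [tx, ty, tz], "dr": [wx, wy, wz], "fingers": fingers}, ...]. A call has exactly 5 rows; each row is the pose to reach, as a shift and turn from the pose commanded when the call began, along the tool's axes at that moment; what a row does not reach only later rows make up. A row lasts 1/8 s, in which the tool goes at most 62.5 mm and 10.7 degrees, less where a joint would pass 70% of its speed; a pose out of reach is approached as far as the arm can. A call with a gripper value outside its range is refused whole. The fingers move at their own pace and stop on an object; "newtons" is the grip in N (left out, the last holds). Time passes only in rows, so rows that repeat a pose let the fingers close, or fill a call up. It gives the time, the measured TCP pose, the force, the opening and the grip force at its end, in the units of the state.
- robot.observe(): the state, without advancing time (a new reading comes with each control period).
- viewer.read_camera(name): name is "scene" or "top" or "wrist"; returns the picture (420x560x3 uint8, red, green, blue); there is no depth.
- viewer.camera_params(name): a dict with "K" (3x3 intrinsics, pixels), "T" (4x4, takes a point from camera to world coordinates). Camera axes: x right, y down, z forward; pixel columns grow to the right and rows downward; lengths in m; the calibration is good to about 2 mm. A picture is of the moment at which its call begins: read the wrist's pose just before it. camera_params takes no time and is no camera call; for the wrist camera it gives the pose at the moment of the call.
- robot.hand_in(): hands the job in; it is judged then, once.
The state is a dict: "time": time; "qpos": joint angles; "qvel": joint speeds; "joint_efforts": joint torques, N m; "tool_pos": TCP position; "tool_rot": TCP orientation; "contact_force": force on the tool from outside, world axes, zero at the start; "torque": the same for the moment, N m; "opening": finger opening in m; "grip_force": force on a finger pad.
Only numpy, scipy, OpenCV 4.12 (cv2) and the standard library are available. Lean on these libraries where they do the work, as an engineer would, in place of code of your own. Each camera call takes 0.05 s, during which the arm holds its last target. There are 200 camera calls.

TASK

Put the cork stopper (not the bigger black bung) into the neck of the amber flask so that it sits fully down and straight and let go of it, then turn the stirrer's black speed knob until its white pointer points at the red mark. Leave the flask standing upright on the stirrer's white plate and the other things on the bench where they are.

Things in the scene. Friction and masses are not known exactly. Their poses are not given: they have to be found in the camera images.
- cork: light-brown cork stopper, upright in one of the two holes of a brown wooden block (which hole varies). Origin: centre of its lower end; z up its axis. Tapered plug 20 mm diameter at the lower end, 25 mm at the top, 26 mm long; above it a round head 42 mm diameter, 24 mm high (origin z 26 to 50 mm). 20 to 40 g. Its head rests on the block.
- block: brown wooden block, fixed, 84 mm (its x) by 170 mm (its y), 34 mm high; origin: centre of its underside. Two holes 34 mm in diameter at its y = -43 and +43 mm hold the cork and the black bung.
- cork_seat (a point): point on the cork's axis at the underside of its head, 26 mm above its lower end; meets the flask's rim when the cork is fully in
- rubber_bung: black bung with a grey disc on top, head 46 mm diameter, plug 31 mm: too big for the flask; stands in the other hole of the block; leave it alone
- flask: amber conical flask, loose, about 0.45 kg, standing on the stirrer's white plate. Origin: centre of its underside; z up. 96 mm diameter at the foot, tapering up to a straight neck 36 mm outside, 28 mm inside diameter, 33 mm long, with a white lip; 125 mm high.
- flask_mouth (a point): centre of the flask's mouth, at the level of the rim, 125 mm above its underside; z up its axis
- plate (a point): centre of the top of the stirrer's white plate (156 x 156 mm, 78 mm above the table)
- stirrer: grey stirrer, fixed, 170 mm (its x) by 360 mm (its y), 70 mm high. Origin: centre of its underside. White plate centred at its y = +92 mm, knob axis at its y = -100 mm. Its yaw varies.
- speed_knob (a joint): angle of the speed knob about its vertical axis, rad: 0 = pointer towards the stirrer's -x side (the robot's side), growing clockwise seen from above, up to 5.2; friction about 0.03 N m, stays where it is left
- knob_grip (a point): point on the knob's axis at a good height to grip. x turns with the knob: the pointer is at its -x end. The knob is a black disc 56 mm in diameter, 8 mm high, with an upright bar on it 52 mm long (along x), 14 mm thick, 31 mm high; the point is 9 mm below the bar's top and 32 mm above the stirrer's top. A white line on the bar marks the pointer end.
- knob_tip (a point): tip of the knob's pointer: 34 mm from the knob axis, in the pointer's direction, just above the stirrer's top
- mark (a point): inner end of the red mark, a fixed red tab (22 x 10 mm, 4 mm high, lying radially) on the white scale round the knob; 34 mm from the knob axis. Its place round the scale varies, always 0.5 to 2.5 rad clockwise of where the pointer starts. It coincides with the knob tip when the knob is set.
- blank: square wood blank with orange heart, 120 x 40 x 40 mm, lying, loose; origin centre of underside; leave alone
- brush: paint brush with wooden handle, 200 mm long, lying, loose; origin at its middle, underside; leave alone
- glue: yellow glue bottle with red cap, 56 mm diameter, 140 mm high, standing, loose; origin centre of underside; leave alone
- tin: steel tin, 84 mm diameter, 90 mm high, standing, loose; origin centre of underside; leave alone
- bowl_blank: round slice of log, 110 mm diameter, 45 mm high, loose; origin centre of underside; leave alone
- screwdriver: screwdriver with red handle, 200 mm long, lying, loose; origin at its middle, underside; leave alone
There are look-alikes about, which are no part of the job. Several things have the shape of the cork; the one meant has the colours described above.

How it is judged:
By the outcome, as a careful person would: the job done as asked, in the order asked, and still so for the second after the job is handed in, with the robot touching nothing.
It also fails if it takes over 61 s, if anything falls off the work surface, if the arm or the gripper's body presses on something with over 40 N, if the wrist force passes 120 N, or if a joint passes its speed limit or range.

## Working session

There is one attempt and no reset: what is moved stays moved. The work goes in short steps, Python scripts to look and compute and a tool call to move; the robot and the scene stay as the last step left them, time stands still between calls to the robot, and variables do not carry over. Pictures are saved under pics/ and viewed, at most 10 in all, crops included, and the job is handed in when it is done.

Besides the shell and the picture viewer there is one more tool, called after "Request:" by a JSON object that holds its "fn" and its "kwargs". step_arm: Moves the arm, as the interface text tells. Its arguments: {"type":"object","properties":{"increments":{"type":"array"},"newtons":{"type":"number"}},"required":["increments"]}

```bash
mkdir -p pics; ls; python3 - <<'E'
from cell import robot, viewer
import cv2,numpy as np
for n in("scene","top"):
    p=viewer.camera_params(n);print(n,np.round(p["K"],1).tolist(),np.round(p["T"],3).tolist())
    im=viewer.read_camera(n);cv2.imwrite(f"pics/{n}0.png",cv2.resize(im[:,:,::-1],(800,600),interpolation=cv2.INTER_CUBIC))
s=robot.observe();print(s["time"],s["tool_pos"],s["tool_rot"],s["opening"])
E
```

```text
pics
scene [[448.4, 0.0, 285.5], [0.0, 448.4, 211.0], [0.0, 0.0, 1.0]] [[0.713, 0.435, -0.549, 1.247], [0.7, -0.463, 0.543, -0.695], [-0.018, -0.772, -0.635, 0.935], [0.0, 0.0, 0.0, 1.0]]
top [[476.5, 0.0, 284.1], [0.0, 476.5, 205.5], [0.0, 0.0, 1.0]] [[-0.012, -0.998, 0.06, 0.481], [-1.0, 0.011, -0.008, -0.011], [0.008, -0.06, -0.998, 1.462], [0.0, 0.0, 0.0, 1.0]]
0.1 [0.1563663  0.5007764  0.20473131] [-3.14028320e+00 -2.13898020e-04  2.83877455e+00] 0.09167032677493674
```

View pics/top0.png

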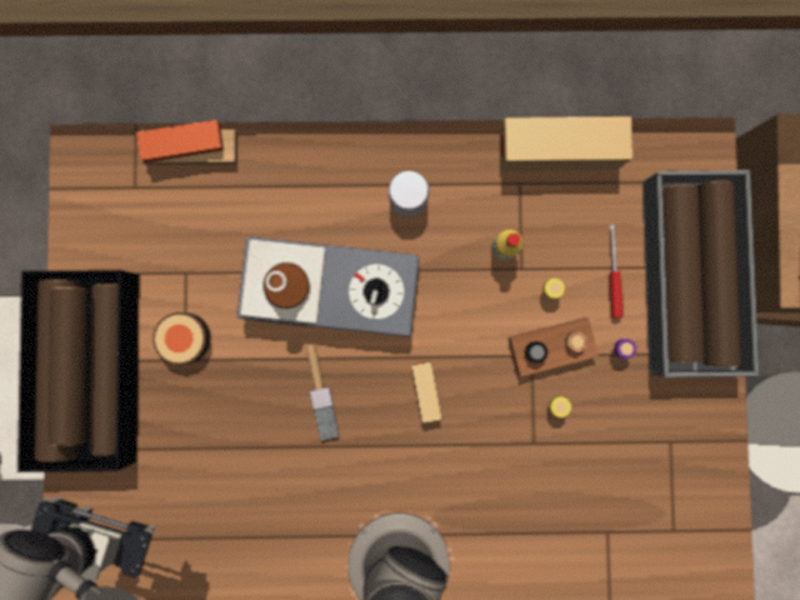

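View pics/scene0.png

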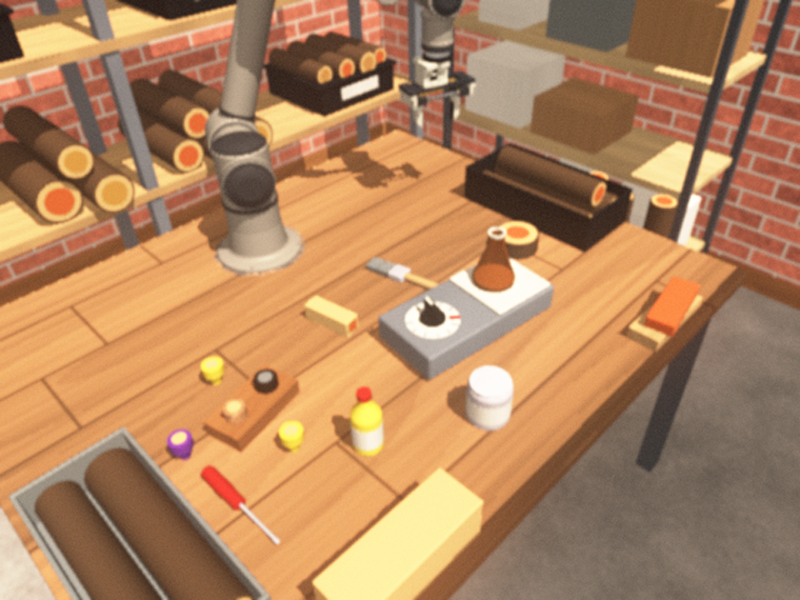

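The top view shows the cork head at (577,342), the bung at (537,352), the flask mouth at (276,281) and the knob at (375,292). The pointer tip is near (374,312), toward the robot, and the red mark is near (360,278). The scene view agrees.

```bash
cat > h.py <<'E'
from cell import robot, viewer
import cv2,numpy as np
from scipy.spatial.transform import Rotation as R
def ray(n,uv,z,T=None):
    p=viewer.camera_params(n);T=p["T"] if T is None else T
    d=T[:3,:3]@np.linalg.solve(p["K"],[uv[0],uv[1],1.]);o=T[:3,3]
    return o+d*(z-o[2])/d[2]
def pix(n,P):
    p=viewer.camera_params(n);c=np.linalg.inv(p["T"])@np.r_[P,1];q=p["K"]@c[:3];return q[:2]/q[2]
def move(tcp,yaw):  # down-pointing target; yaw = direction of tool x axis (mod pi)
    s=robot.observe();A=R.from_euler("xyz",s["tool_rot"])
    best=None
    for k in(-1,0,1,2):
        B=R.from_euler("xyz",[np.pi,0,yaw+k*np.pi]);r=(A.inv()*B).as_rotvec()
        if best is None or np.linalg.norm(r)<np.linalg.norm(best):best=r
    print("t",round(s["time"],2),"dpos cm",np.round(A.inv().apply(np.array(tcp)-s["tool_pos"])*100,2),"dr",np.round(np.degrees(best),1),"q6",round(s["qpos"][5],2))
E
python3 - <<'E'
from h import *
f=.7
for n,uv,z in[("cork",(577,341),.058),("bung",(537,352),.058),("mouth",(276,281),.203),("knobtop",(375,290),.111),("knobdisc",(376,292),.078),("tip",(374,312),.072),("mark",(360,278),.074),("blk1",(511,337),.034),("blk2",(588,320),.034),("st1",(250,239),.07),("st2",(418,255),.07),("stR",(410,334),.07),("stL",(240,316),.07)]:
    print(n,np.round(ray("top",np.array(uv)*f,z),4))
c=ray("top",np.array((577,341))*f,.058)
move([c[0],c[1],.2],np.arctan2(c[1],c[0])) 
E
```

```text
cork [ 0.4631 -0.3748  0.058 ]
bung [ 0.4415 -0.2917  0.058 ]
mouth [0.5824 0.2182 0.203 ]
knobtop [0.5697 0.0385 0.111 ]
knobdisc [0.5677 0.0377 0.078 ]
tip [0.5273 0.0424 0.072 ]
mark [0.597  0.0703 0.074 ]
blk1 [ 0.4728 -0.2427  0.034 ]
blk2 [ 0.5065 -0.4054  0.034 ]
st1 [0.6803 0.2958 0.07  ]
st2 [ 0.6435 -0.049   0.07  ]
stR [ 0.4816 -0.0306  0.07  ]
stL [0.5223 0.3159 0.07  ]
t 0.1 dpos cm [-55.39 -74.43   0.56] dr [-0.1  0.  21.6] q6 -0.15
```

Request:
{"fn": "step_arm", "kwargs": {"increments": [{"delta_pos":[-8,-6,-1.5],"dr":[0,0,0],"fingers":-1},{"delta_pos":[-16,-12,-3],"dr":[0,0,4],"fingers":-1},{"delta_pos":[-24,-18,-4],"dr":[0,0,8],"fingers":-1},{"delta_pos":[-32,-24,-5],"dr":[0,0,12],"fingers":-1},{"delta_pos":[-40,-30,-5.5],"dr":[0,0,21],"fingers":-1}]}}

```text
time: 0.72
tool_pos: [0.3386, 0.2479, 0.244]
tool_rot: [3.141, 0.0, 2.468]
contact_force: [1.2, -0.0, -0.4]
opening: 0.0918
grip_force: 0.0
```

```bash
python3 - <<'E'
from h import *
move([.45,-.15,.24],np.radians(-39)); move([.45,-.34,.24],np.radians(-39))
s=robot.observe();print(s["tool_pos"],s["tool_rot"])
print(np.round(np.linalg.inv(np.array(viewer.camera_params("wrist")["T"])) @ np.r_[s["tool_pos"],1],3))
E
```

```text
t 0.72 dpos cm [-33.52 -24.16   0.39] dr [0.  0.  0.4] q6 -0.45
t 0.72 dpos cm [-45.37 -39.02   0.39] dr [0.  0.  0.4] q6 -0.45
[0.3385531  0.24789985 0.24397319] [3.14120902e+00 9.11220626e-05 2.46842074e+00]
[0.    0.023 0.194 1.   ]
```

Request:
{"fn": "step_arm", "kwargs": {"increments": [{"delta_pos":[-34,-24,0],"dr":[0,0,0],"fingers":-1},{"delta_pos":[-34,-24,0],"dr":[0,0,0],"fingers":-1},{"delta_pos":[-34,-24,0],"dr":[0,0,0],"fingers":-1},{"delta_pos":[-34,-24,0],"dr":[0,0,0],"fingers":-1},{"delta_pos":[-34,-24,0],"dr":[0,0,0],"fingers":-1}]}}

```text
time: 1.35
tool_pos: [0.4263, -0.0522, 0.2437]
tool_rot: [3.141, -0.0, 2.472]
contact_force: [1.0, 0.7, -0.1]
opening: 0.0919
grip_force: 0.0
```

```bash
python3 - <<'E'
from h import *
move([.45,-.34,.24],np.radians(-39))
E
```

```text
t 1.35 dpos cm [-19.73 -21.1    0.36] dr [ 0.  -0.   0.6] q6 -1.2
```

Request:
{"fn": "step_arm", "kwargs": {"increments": [{"delta_pos":[-20,-21,0],"dr":[0,0,0],"fingers":-0.4},{"delta_pos":[-20,-21,0],"dr":[0,0,0],"fingers":-0.4},{"delta_pos":[-20,-21,0],"dr":[0,0,0],"fingers":-0.4},{"delta_pos":[-20,-21,0],"dr":[0,0,0],"fingers":-0.4},{"delta_pos":[-20,-21,0],"dr":[0,0,0],"fingers":-0.4}]}}

```text
time: 1.98
tool_pos: [0.4522, -0.3416, 0.2429]
tool_rot: [-3.142, -0.001, 2.47]
contact_force: [0.0, 0.2, -0.7]
opening: 0.0642
grip_force: 0.0
```

```bash
python3 - <<'E'
from h import *
np.save("Tw.npy",viewer.camera_params("wrist")["T"]); s=robot.observe()
im=viewer.read_camera("wrist");cv2.imwrite("pics/w1.png",cv2.resize(im[:,:,::-1],(800,600),interpolation=cv2.INTER_CUBIC))
print(s["tool_pos"],pix("wrist",[.4631,-.3748,.058])/.7)
E
```

```text
[ 0.45223579 -0.34162267  0.24292988] [384.36457303 288.91336409]
```

View pics/w1.png

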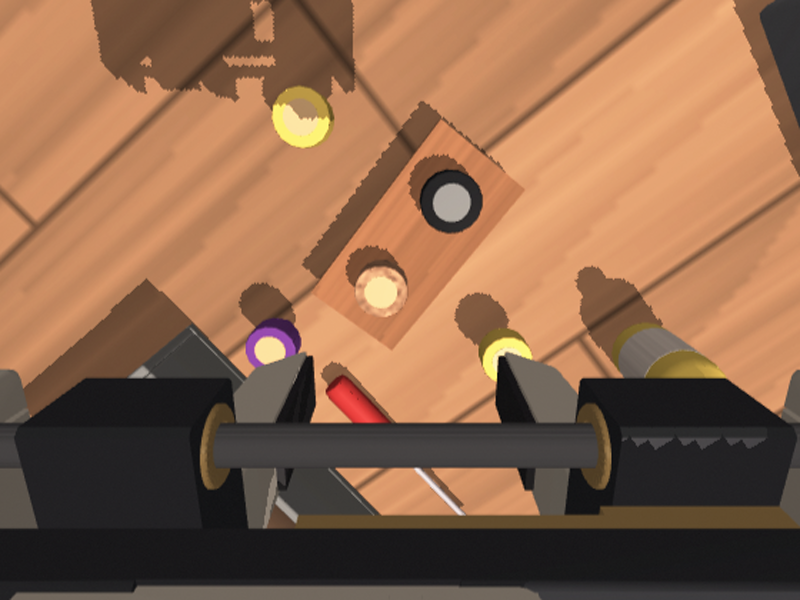

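The wrist view shows the cork at (381,291), 3 px from the prediction. A purple decoy is at (270,348) and a yellow one at (505,358). I'll refine the cork position and check finger clearance.

```bash
python3 - <<'E'
from h import *
T=np.load("Tw.npy")
c=ray("wrist",np.array((381,290.5))*.7,.058,T);A=R.from_euler("xyz",robot.observe()["tool_rot"])
print(c)
for n,uv in[("purple",(270,348)),("yel",(505,358)),("bung",(452,202))]:
    p=ray("wrist",np.array(uv)*.7,.05,T);print(n,p,A.inv().apply(p-c)*1000)
print(robot.grip_depth)
g=.058-.012
for dz in(.12,.03,0): move([c[0],c[1],g-.019+dz],np.radians(-39))
E
```

```text
[ 0.46273811 -0.37334154  0.058     ]
purple [ 0.44585381 -0.47661351  0.05      ] [-51.18199532 -91.25358598   8.20766178]
yel [ 0.57206866 -0.33215338  0.05      ] [-59.79757936 100.3828984    7.82037545]
bung [ 0.44410977 -0.29033217  0.05      ] [66.32133717 53.30307896  7.86342517]
-0.0188
t 2.02 dpos cm [-2.56 -1.5   9.54] dr [-0.1  0.   0.4] q6 -1.68
t 2.02 dpos cm [-2.56 -1.48 18.54] dr [-0.1  0.   0.4] q6 -1.68
t 2.02 dpos cm [-2.55 -1.47 21.54] dr [-0.1  0.   0.4] q6 -1.68
```

Request:
{"fn": "step_arm", "kwargs": {"increments": [{"delta_pos":[-2.55,-1.5,5],"dr":[0,0,0],"fingers":-0.4},{"delta_pos":[-2.55,-1.5,11],"dr":[0,0,0],"fingers":-0.4},{"delta_pos":[-2.55,-1.5,16],"dr":[0,0,0],"fingers":-0.4},{"delta_pos":[-2.55,-1.5,19],"dr":[0,0,0],"fingers":-0.4},{"delta_pos":[-2.55,-1.5,20.5],"dr":[0,0,0],"fingers":-0.4}]}}

```text
time: 2.65
tool_pos: [0.4627, -0.3654, 0.0366]
tool_rot: [3.141, -0.004, 2.472]
contact_force: [0.4, -0.4, 0.0]
opening: 0.0645
grip_force: 0.0
```

Request:
{"fn": "step_arm", "kwargs": {"increments": [{"delta_pos":[0,0,0],"dr":[0,0,0],"fingers":-0.4},{"delta_pos":[0,0,0],"dr":[0,0,0],"fingers":0.5},{"delta_pos":[0,0,0],"dr":[0,0,0],"fingers":0.5},{"delta_pos":[0,0,0],"dr":[0,0,0],"fingers":0.5},{"delta_pos":[0,0,0],"dr":[0,0,0],"fingers":0.5}], "newtons": 20}}

```text
time: 3.28
tool_pos: [0.4636, -0.3666, 0.0392]
tool_rot: [-3.142, 0.001, 2.472]
contact_force: [0.0, -0.2, -1.1]
opening: 0.0288
grip_force: 0.0
```

```bash
python3 - <<'E'
from h import *
s=robot.observe();print(s["tool_pos"],s["opening"],s["grip_force"])
im=viewer.read_camera("wrist");sc=viewer.read_camera("scene")
print(robot.observe()["opening"])
a=cv2.resize(im[:,:,::-1],(400,300),interpolation=cv2.INTER_AREA);b=cv2.resize(sc[230:320,110:230,::-1],(400,300),interpolation=cv2.INTER_CUBIC)
cv2.imwrite("pics/w2.png",np.hstack([a,b]))
E
```

```text
[ 0.46362057 -0.36661477  0.03919052] 0.028846490657481395 0.0
0.02418557087854132
```

View pics/w2.png

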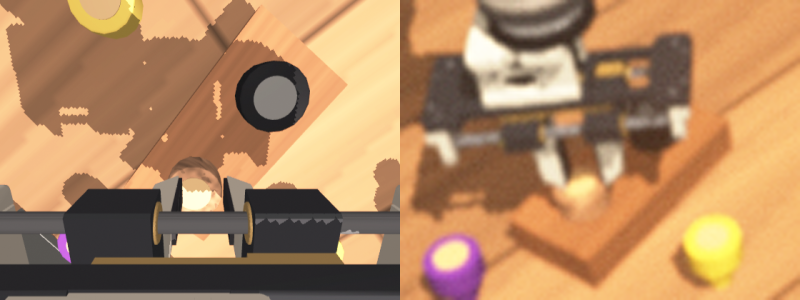

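The hole is showing behind the cork at (195,165), so the cork is slipping out toward tool −x. I'll open, back up and look again.

Request:
{"fn": "step_arm", "kwargs": {"increments": [{"delta_pos":[0,0,0],"dr":[0,0,0],"fingers":-0.4},{"delta_pos":[0,0,0],"dr":[0,0,0],"fingers":-0.4},{"delta_pos":[0,0,0],"dr":[0,0,0],"fingers":-0.4},{"delta_pos":[0,0,-6],"dr":[0,0,0],"fingers":-0.4},{"delta_pos":[0,0,-12],"dr":[0,0,0],"fingers":-0.4}]}}

```text
time: 4.0
tool_pos: [0.4631, -0.3661, 0.1596]
tool_rot: [3.141, -0.002, 2.472]
contact_force: [1.1, -0.7, 0.2]
opening: 0.0636
grip_force: 0.0
```

Request:
{"fn": "step_arm", "kwargs": {"increments": [{"delta_pos":[0,0,0],"dr":[0,0,0],"fingers":-0.4},{"delta_pos":[0,0,-3],"dr":[0,0,0],"fingers":-0.4},{"delta_pos":[2,0,-6],"dr":[0,0,0],"fingers":-0.4},{"delta_pos":[2,0,-6],"dr":[0,0,0],"fingers":-0.4},{"delta_pos":[2,0,-6],"dr":[0,0,0],"fingers":-0.4}]}}

```text
time: 4.62
tool_pos: [0.4476, -0.3538, 0.2173]
tool_rot: [3.141, -0.002, 2.472]
contact_force: [-0.7, -0.3, -0.4]
opening: 0.0645
grip_force: 0.0
```

```bash
python3 - <<'E'
from h import *
np.save("Tw.npy",viewer.camera_params("wrist")["T"]); s=robot.observe()
im=viewer.read_camera("wrist");cv2.imwrite("pics/w3.png",cv2.resize(im[:,:,::-1],(800,600),interpolation=cv2.INTER_CUBIC))
print(s["tool_pos"],pix("wrist",[.4627,-.3733,.058])/.7)
E
```

```text
[ 0.44758864 -0.35383042  0.21732062] [396.56303318 295.69314454]
```

View pics/w3.png

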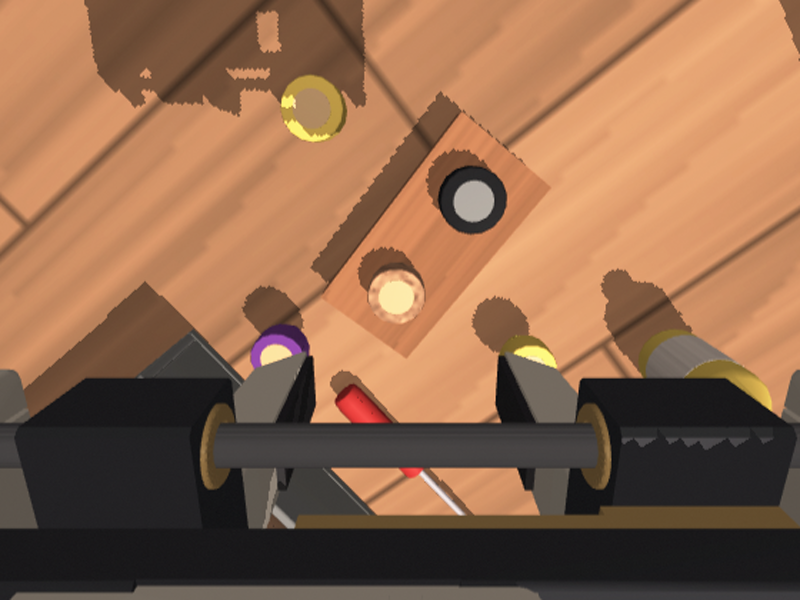

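The cork is undisturbed at (396,296), matching the prediction, so the fingers closed without touching it. I'll check the geometry by triangulating and by projecting the TCP.

```bash
python3 - <<'E'
from h import *
s=robot.observe();T=np.load("Tw.npy");print(np.round(viewer.camera_params("wrist")["K"],1).tolist())
print("tcp px",pix("wrist",s["tool_pos"])/.7, "scene pred cork",pix("scene",[.4627,-.3733,.058])/.7,"tcp px scene",pix("scene",s["tool_pos"])/.7)
w=np.linalg.inv(T)
for z in(.03,.058,.09):
  c=ray("wrist",np.array((396,295.5))*.7,z,T);t=ray("top",np.array((577,341))*.7,z);print(z,c[:2],t[:2],pix("scene",c)/.7)
sc=viewer.read_camera("scene")
cv2.imwrite("pics/s2.png",cv2.resize(sc[180:330,90:290,::-1],(800,600),interpolation=cv2.INTER_CUBIC))
E
```

```text
[[345.5, 0.0, 283.5], [0.0, 345.5, 207.2], [0.0, 0.0, 1.0]]
tcp px [404.96375256 354.77996596] scene pred cork [232.63964223 404.39350097] tcp px scene [219.26166998 330.18507352]
0.03 [ 0.46889839 -0.37940595] [ 0.46272316 -0.38209524] [234.65246085 418.23389994]
0.058 [ 0.46254598 -0.37372803] [ 0.46308435 -0.37484812] [232.39168622 404.47891818]
0.09 [ 0.45528608 -0.36723898] [ 0.46349713 -0.3665657 ] [229.75397022 388.4305536 ]
```

View pics/s2.png

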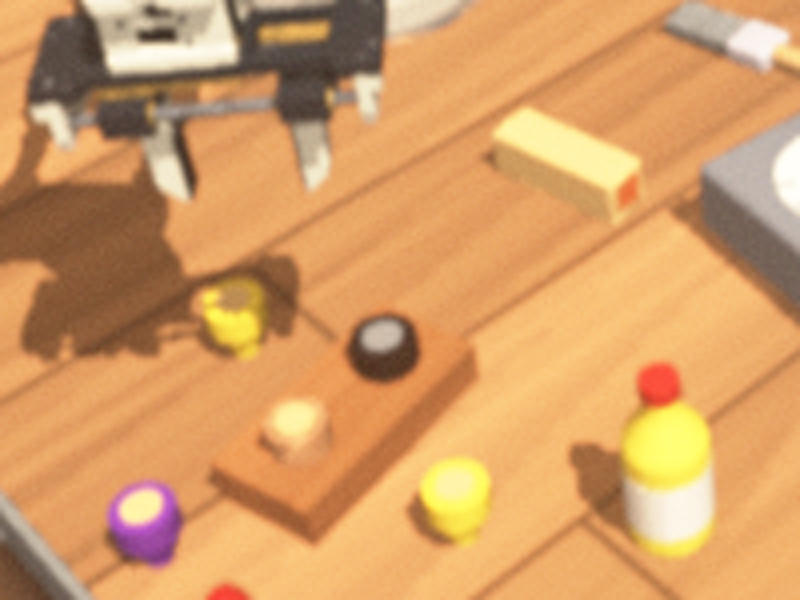

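Triangulation agrees, with the cork at (234,405) in the scene camera. I'll go down again, check the pose and feel for the block top.

```bash
python3 - <<'E'
from h import *
move([.4627,-.374,.040],np.radians(-39))
E
```

```text
t 4.72 dpos cm [-2.49 -0.65 17.69] dr [ 0.  -0.2  0.6] q6 -1.7
```

Request:
{"fn": "step_arm", "kwargs": {"increments": [{"delta_pos":[-2.5,-0.65,6],"dr":[0,0,0],"fingers":-0.4},{"delta_pos":[-2.5,-0.65,12],"dr":[0,0,0],"fingers":-0.4},{"delta_pos":[-2.5,-0.65,16],"dr":[0,0,0],"fingers":-0.4},{"delta_pos":[-2.5,-0.65,17.6],"dr":[0,0,0],"fingers":-0.4},{"delta_pos":[-2.5,-0.65,17.7],"dr":[0,0,0],"fingers":-0.4}]}}

```text
time: 5.35
tool_pos: [0.4632, -0.3745, 0.0409]
tool_rot: [3.141, -0.002, 2.472]
contact_force: [1.4, 0.0, -0.0]
opening: 0.0642
grip_force: 0.0
```

```bash
python3 - <<'E'
from h import *
im=viewer.read_camera("wrist");s=robot.observe();print(s["tool_pos"],s["contact_force"])
move([.4627,-.374,.038],np.radians(-39))
print("cork px",pix("wrist",[.4627,-.374,.058]))
cv2.imwrite("pics/w4.png",cv2.resize(im[180:,120:440,::-1],(800,600),interpolation=cv2.INTER_CUBIC))
E
```

```text
[ 0.4638243  -0.37509491  0.04219169] [ 0.01647337 -0.26313906  0.37477829]
t 5.4 dpos cm [0.16 0.02 0.42] dr [-0.   0.   0.7] q6 -1.71
cork px [283.85512178 258.01437845]
```

View pics/w4.png

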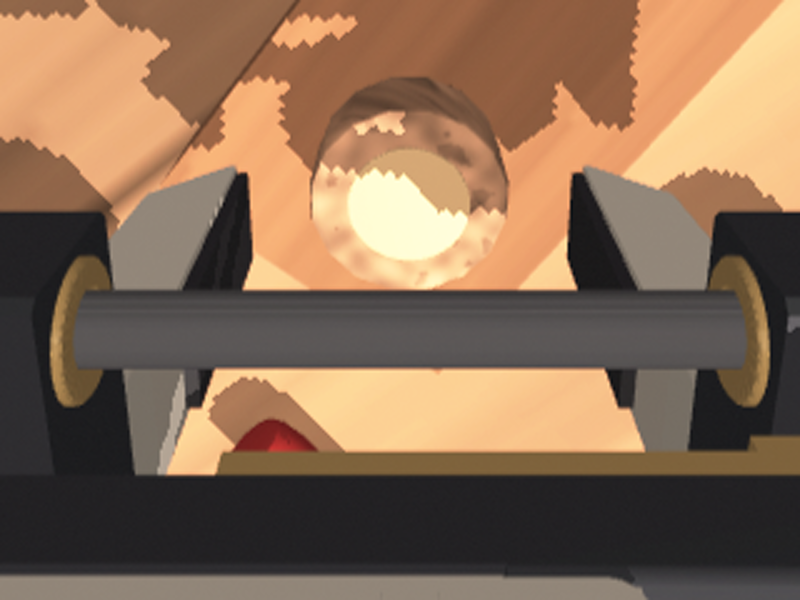

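The cork top is at crop (410,200), as predicted. The pad tips span crop rows 170–265 and are 130 px apart, so their depth is about 0.170 m. That means they end about 2 cm short of the stated TCP, so the grasp was too high. I'll go lower, watching the force.

Request:
{"fn": "step_arm", "kwargs": {"increments": [{"delta_pos":[0,0,1],"dr":[0,0,0],"fingers":-0.4},{"delta_pos":[0,0,1.5],"dr":[0,0,0],"fingers":-0.4},{"delta_pos":[0,0,1.8],"dr":[0,0,0],"fingers":-0.4},{"delta_pos":[0,0,1.8],"dr":[0,0,0],"fingers":-0.4},{"delta_pos":[0,0,1.8],"dr":[0,0,0],"fingers":-0.4}]}}

```text
time: 6.02
tool_pos: [0.4635, -0.3748, 0.0239]
tool_rot: [3.142, 0.0, 2.472]
contact_force: [0.2, 0.0, 1.1]
opening: 0.0643
grip_force: 0.0
```

Request:
{"fn": "step_arm", "kwargs": {"increments": [{"delta_pos":[0,0,0],"dr":[0,0,0],"fingers":0.3},{"delta_pos":[0,0,0],"dr":[0,0,0],"fingers":0.3},{"delta_pos":[0,0,0],"dr":[0,0,0],"fingers":0.3},{"delta_pos":[0,0,0],"dr":[0,0,0],"fingers":0.3},{"delta_pos":[0,0,0],"dr":[0,0,0],"fingers":0.3}], "newtons": 20}}

```text
time: 6.65
tool_pos: [0.4634, -0.3747, 0.0238]
tool_rot: [3.141, 0.0, 2.472]
contact_force: [0.1, 0.4, 0.6]
opening: 0.0407
grip_force: 20.0
```

Request:
{"fn": "step_arm", "kwargs": {"increments": [{"delta_pos":[0,0,-2],"dr":[0,0,0],"fingers":0.3},{"delta_pos":[0,0,-6],"dr":[0,0,0],"fingers":0.3},{"delta_pos":[0,0,-12],"dr":[0,0,0],"fingers":0.3},{"delta_pos":[0,0,-18],"dr":[0,0,0],"fingers":0.3},{"delta_pos":[0,0,-24],"dr":[0,0,0],"fingers":0.3}]}}

```text
time: 7.28
tool_pos: [0.4631, -0.3744, 0.2657]
tool_rot: [3.142, -0.0, 2.472]
contact_force: [0.8, -1.4, -0.4]
opening: 0.0413
grip_force: 20.0
```

```bash
python3 - <<'E'
from h import *
for p in([.5,-.1,.26],[.57,.19,.26]): move(p,np.radians(-38.4))
E
```

```text
t 7.28 dpos cm [14.13 23.81  0.57] dr [ 0.  -0.   0.1] q6 -1.71
t 7.28 dpos cm [26.63 50.9   0.57] dr [ 0.  -0.   0.1] q6 -1.71
```

Request:
{"fn": "step_arm", "kwargs": {"increments": [{"delta_pos":[6,11,0],"dr":[0,0,0],"fingers":0.3},{"delta_pos":[12,23,0],"dr":[0,0,0],"fingers":0.3},{"delta_pos":[28,52,0],"dr":[0,0,0],"fingers":0.3},{"delta_pos":[28,52,0],"dr":[0,0,0],"fingers":0.3},{"delta_pos":[28,52,0],"dr":[0,0,0],"fingers":0.3}]}}

```text
time: 7.9
tool_pos: [0.5183, -0.0651, 0.2638]
tool_rot: [3.141, 0.0, 2.472]
contact_force: [1.1, 0.5, 0.1]
opening: 0.0414
grip_force: 20.0
```

```bash
python3 - <<'E'
from h import *
move([.555,.23,.26],np.radians(-38.4))
E
```

```text
t 7.9 dpos cm [15.44 25.42  0.39] dr [0. 0. 0.] q6 -1.17
```

Request:
{"fn": "step_arm", "kwargs": {"increments": [{"delta_pos":[16,25.5,0],"dr":[0,0,0],"fingers":0.3},{"delta_pos":[16,25.5,0],"dr":[0,0,0],"fingers":0.3},{"delta_pos":[16,25.5,0],"dr":[0,0,0],"fingers":0.3},{"delta_pos":[16,25.5,0],"dr":[0,0,0],"fingers":0.3},{"delta_pos":[16,25.5,0],"dr":[0,0,0],"fingers":0.3}]}}

```text
time: 8.52
tool_pos: [0.5508, 0.2347, 0.2636]
tool_rot: [3.141, -0.0, 2.473]
contact_force: [0.0, -0.4, 0.0]
opening: 0.0413
grip_force: 20.0
```

```bash
python3 - <<'E'
from h import *
s=robot.observe();np.save("Tw.npy",viewer.camera_params("wrist")["T"])
im=viewer.read_camera("wrist");print(s["tool_pos"],"mouth pred",pix("wrist",[.5824,.2182,.203]),"tcp",pix("wrist",s["tool_pos"]))
cv2.imwrite("pics/w5.png",cv2.resize(im[:,:,::-1],(800,600),interpolation=cv2.INTER_CUBIC))
E
```

```text
[0.55082229 0.23465609 0.26364745] mouth pred [286.38957848 263.35082509] tcp [276.14525711 254.86289427]
```

View pics/w5.png

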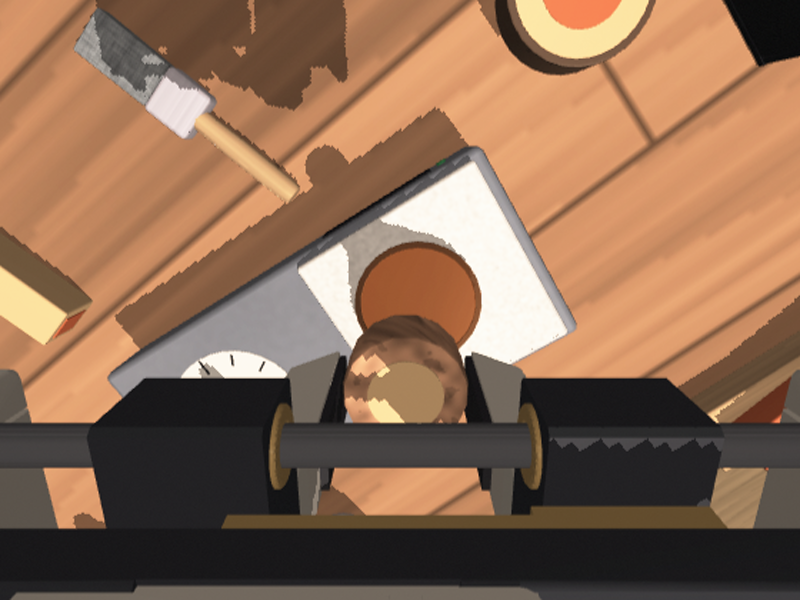

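The foot circle of the flask spans columns 357–481 with its top at row 242, so its centre is about (419,304). The held cork hides the mouth. I'll locate the flask from its foot.

```bash
python3 - <<'E'
from h import *
T=np.load("Tw.npy")
print("foot",ray("wrist",np.array((419,304))*.7,.080,T),"cork head in hand",ray("wrist",np.array((406,387))*.7,.2636+.034,T))
# foot in top view, flask disc
im=viewer.read_camera("top");print(im.shape)
h=cv2.cvtColor(im,cv2.COLOR_RGB2HSV)
x0,y0=pix("top",[.5824,.2182,.203]);print(x0,y0)
im=viewer.read_camera("scene");x,y=pix("scene",[.5824,.2182,.203]).astype(int);print(x,y)
cs=im[y-50:y+70,x-80:x+80];ct=viewer.read_camera("top")[150:250,140:260]
cv2.imwrite("pics/st.png",np.hstack([cv2.resize(cs,(400,300),interpolation=3)[:,:,::-1],cv2.resize(ct,(360,300),interpolation=3)[:,:,::-1]]))
E
```

```text
foot [0.58789736 0.21925967 0.08      ] cork head in hand [0.54815278 0.23712634 0.2976    ]
(420, 560, 3)
193.21305292778857 196.714641582407
345 161
```

```bash
python3 - <<'E'
from h import *
im=cv2.imread("pics/top0.png");h=cv2.cvtColor(im,cv2.COLOR_BGR2HSV);c=h[255:315,255:315]
br=((c[...,1]>120)).astype(np.uint8);n,l,s,ce=cv2.connectedComponentsWithStats(br);
for i in range(1,n):
  if s[i,4]>30:print(s[i]+[255,255,0,0,0],ce[i]+255)
w=((c[...,1]<120)).astype(np.uint8);n,l,s,ce=cv2.connectedComponentsWithStats(w)
for i in range(1,n):
  if s[i,4]>20:print("w",s[i]+[255,255,0,0,0],ce[i]+255)
# foot ellipse pixel extents predicted for candidates
for P in([.5824,.2182],[.588,.219]):
  f=np.array([pix("top",[P[0]+.048*np.cos(a),P[1]+.048*np.sin(a),.08])/.7 for a in np.linspace(0,6.28,60)]);m=np.array([pix("top",[P[0]+.018*np.cos(a),P[1]+.018*np.sin(a),.203])/.7 for a in np.linspace(0,6.28,60)])
  print(P,f.min(0),f.max(0),m.min(0),m.max(0))
E
```

```text
[ 265  264   43   44 1068] [289.83146067 287.06835206]
[271 276  11  11  95] [275.56842105 280.82105263]
w [ 255  255   60   60 2430] [282.49176955 283.51316872]
[0.5824, 0.2182] [263.4285437  262.23847263] [310.71230241 309.33342295] [266.2871553 271.3386296] [285.74723111 290.71084273]
[0.588, 0.219] [263.03597953 259.50639781] [310.3087994  306.57885185] [265.85571931 268.33457258] [285.31085431 287.69663125]
```

Request:
{"fn": "step_arm", "kwargs": {"increments": [{"delta_pos":[-2,1.5,0],"dr":[0,0,0],"fingers":0.3},{"delta_pos":[-6,1.5,0],"dr":[0,0,0],"fingers":0.3},{"delta_pos":[-8,1.5,0],"dr":[0,0,0],"fingers":0.3},{"delta_pos":[-8,1.5,0],"dr":[0,0,0],"fingers":0.3},{"delta_pos":[-8,1.5,0],"dr":[0,0,0],"fingers":0.3}]}}

```text
time: 9.35
tool_pos: [0.6226, 0.1938, 0.264]
tool_rot: [3.142, -0.0, 2.471]
contact_force: [0.3, 0.2, -0.2]
opening: 0.0413
grip_force: 20.0
```

```bash
python3 - <<'E'
from h import *
s=robot.observe();np.save("Tw.npy",viewer.camera_params("wrist")["T"])
im=viewer.read_camera("wrist");cv2.imwrite("raw6.png",im[:,:,::-1]);p=pix("wrist",[.5824,.2182,.203]);print(s["tool_pos"],"mouth pred",p)
x,y=np.clip(p.astype(int),[100,75],[460,345]);print(x,y)
cv2.imwrite("pics/w6.png",cv2.resize(im[y-75:y+75,x-100:x+100,::-1],(800,600),interpolation=cv2.INTER_CUBIC))
E
```

```text
[0.62261496 0.19383835 0.26396304] mouth pred [274.5266018  150.64593694]
274 150
```

View pics/w6.png

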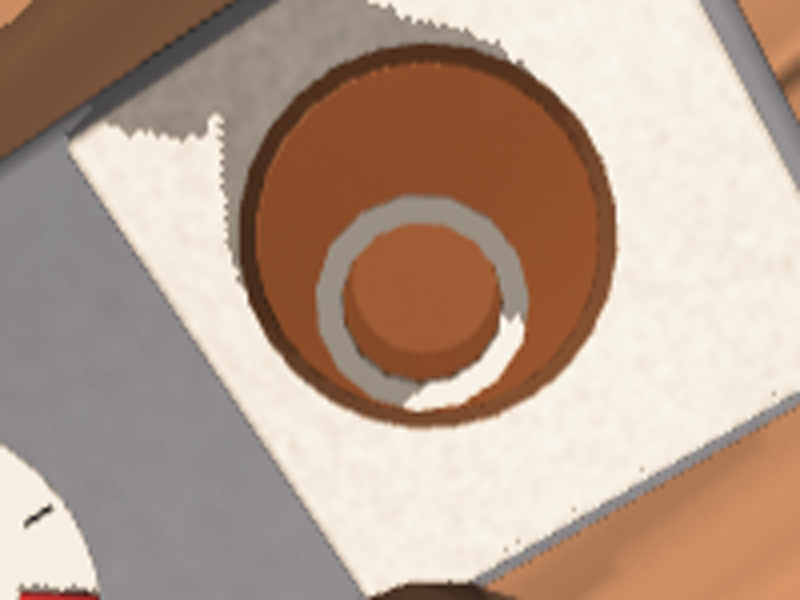

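The mouth ring spans cols 317–527 and rows 195–411 of the crop, centre (422,303), or full-image (279.5,150.8). The foot circle's centre is at crop (428,235), or full-image (281,133.8).

```bash
python3 - <<'E'
from h import *
T=np.load("Tw.npy")
m=ray("wrist",(279.5,150.75),.203,T);print(m,ray("wrist",(281,133.75),.08,T))
print("TCP axis px", pix("wrist",robot.observe()["tool_pos"]))
for z in(.2636,.225): move([m[0]-.0005,m[1],z],np.radians(-38.4))
E
```

```text
[0.58468417 0.22042656 0.203     ] [0.58428511 0.22106467 0.08      ]
TCP axis px [283.49243791 248.32307862]
t 9.4 dpos cm [ 4.63 -0.33  0.05] dr [ 0. -0.  0.] q6 -0.72
t 9.4 dpos cm [ 4.62 -0.33  3.91] dr [ 0. -0.  0.] q6 -0.72
```

Request:
{"fn": "step_arm", "kwargs": {"increments": [{"delta_pos":[2.5,-0.2,0],"dr":[0,0,0],"fingers":0.3},{"delta_pos":[4.5,-0.3,0],"dr":[0,0,0],"fingers":0.3},{"delta_pos":[4.5,-0.3,0],"dr":[0,0,0],"fingers":0.3},{"delta_pos":[4.5,-0.3,2],"dr":[0,0,0],"fingers":0.3},{"delta_pos":[4.5,-0.3,3.5],"dr":[0,0,0],"fingers":0.3}]}}

```text
time: 10.02
tool_pos: [0.5861, 0.2196, 0.2281]
tool_rot: [-3.141, 0.0, 2.472]
contact_force: [0.5, 0.6, -0.2]
opening: 0.0408
grip_force: 20.0
```

Request:
{"fn": "step_arm", "kwargs": {"increments": [{"delta_pos":[0,0,0],"dr":[0,0,0],"fingers":0.3},{"delta_pos":[0,0,0.4],"dr":[0,0,0],"fingers":0.3},{"delta_pos":[0,0,0.8],"dr":[0,0,0],"fingers":0.3},{"delta_pos":[0,0,1.2],"dr":[0,0,0],"fingers":0.3},{"delta_pos":[0,0,1.4],"dr":[0,0,0],"fingers":0.3}]}}

```text
time: 10.65
tool_pos: [0.5859, 0.2199, 0.2145]
tool_rot: [-3.141, -0.0, 2.472]
contact_force: [-0.1, -0.4, -0.0]
opening: 0.0412
grip_force: 20.0
```

Request:
{"fn": "step_arm", "kwargs": {"increments": [{"delta_pos":[0,0,0.4],"dr":[0,0,0],"fingers":0.3},{"delta_pos":[0,0,0.8],"dr":[0,0,0],"fingers":0.3},{"delta_pos":[0,0,1.2],"dr":[0,0,0],"fingers":0.3},{"delta_pos":[0,0,1.5],"dr":[0,0,0],"fingers":0.3},{"delta_pos":[0,0,1.5],"dr":[0,0,0],"fingers":0.3}]}}

```text
time: 11.28
tool_pos: [0.5859, 0.2198, 0.1994]
tool_rot: [-3.141, -0.0, 2.472]
contact_force: [0.0, -0.1, -0.3]
opening: 0.0413
grip_force: 20.0
```

Inserting freely, with about 7 mm left.

Request:
{"fn": "step_arm", "kwargs": {"increments": [{"delta_pos":[0,0,0.3],"dr":[0,0,0],"fingers":0.3},{"delta_pos":[0,0,0.5],"dr":[0,0,0],"fingers":0.3},{"delta_pos":[0,0,0.6],"dr":[0,0,0],"fingers":0.3},{"delta_pos":[0,0,0.65],"dr":[0,0,0],"fingers":0.3},{"delta_pos":[0,0,0.65],"dr":[0,0,0],"fingers":0.3}]}}

```text
time: 11.9
tool_pos: [0.586, 0.2199, 0.1933]
tool_rot: [3.141, 0.0, 2.472]
contact_force: [-0.1, 1.0, -0.1]
opening: 0.0412
grip_force: 20.0
```

Request:
{"fn": "step_arm", "kwargs": {"increments": [{"delta_pos":[0,0,0.05],"dr":[0,0,0],"fingers":0.3},{"delta_pos":[0,0,0.1],"dr":[0,0,0],"fingers":0.3},{"delta_pos":[0,0,0.1],"dr":[0,0,0],"fingers":0.3},{"delta_pos":[0,0,0.1],"dr":[0,0,0],"fingers":0.3},{"delta_pos":[0,0,0.1],"dr":[0,0,0],"fingers":0.3}]}}

```text
time: 12.52
tool_pos: [0.5861, 0.2199, 0.1928]
tool_rot: [3.141, 0.0, 2.472]
contact_force: [-2.0, -0.8, 6.2]
opening: 0.041
grip_force: 20.0
```

The cork seats at exactly the predicted height, with a 6 N reaction. Releasing.

Request:
{"fn": "step_arm", "kwargs": {"increments": [{"delta_pos":[0,0,0],"dr":[0,0,0],"fingers":-0.3},{"delta_pos":[0,0,0],"dr":[0,0,0],"fingers":-0.3},{"delta_pos":[0,0,0],"dr":[0,0,0],"fingers":-0.3},{"delta_pos":[0,0,-1],"dr":[0,0,0],"fingers":-0.3},{"delta_pos":[0,0,-5],"dr":[0,0,0],"fingers":-0.3}]}}

```text
time: 13.15
tool_pos: [0.5849, 0.2196, 0.2409]
tool_rot: [-3.138, -0.003, 2.472]
contact_force: [0.4, 0.7, 0.5]
opening: 0.0596
grip_force: 0.0
```

Request:
{"fn": "step_arm", "kwargs": {"increments": [{"delta_pos":[0,0,-2],"dr":[0,0,0],"fingers":-0.3},{"delta_pos":[-5,-5,-2],"dr":[0,0,0],"fingers":-0.3},{"delta_pos":[-5,-11,-2],"dr":[0,0,0],"fingers":-0.3},{"delta_pos":[-5,-15,-2],"dr":[0,0,0],"fingers":-0.3},{"delta_pos":[-5,-15,-2],"dr":[0,0,0],"fingers":-0.3}]}}

```text
time: 13.78
tool_pos: [0.5312, 0.0693, 0.2637]
tool_rot: [3.141, 0.001, 2.469]
contact_force: [0.7, 0.4, 0.0]
opening: 0.0592
grip_force: 0.0
```

```bash
python3 - <<'E'
from h import *
s=robot.observe();T=viewer.camera_params("wrist")["T"];np.save("Tw.npy",T)
im=viewer.read_camera("wrist");cv2.imwrite("raw7.png",im[:,:,::-1])
print(s["tool_pos"],"cork",pix("wrist",[.5845,.2205,.227]),"knob",pix("wrist",[.569,.038,.111]),"tip",pix("wrist",[.535,.042,.072]))
h=cv2.cvtColor(im,cv2.COLOR_RGB2HSV)
red=((h[...,0]<6)|(h[...,0]>174))&(h[...,1]>150)&(h[...,2]>60)
n,l,st,ce=cv2.connectedComponentsWithStats(red.astype(np.uint8))
print([(st[i].tolist(),ce[i].round(1).tolist()) for i in range(1,n) if st[i,4]>25])
sc=viewer.read_camera("scene")[95:245,245:445]
a=cv2.resize(im,(400,300),interpolation=cv2.INTER_AREA);b=cv2.resize(sc,(400,300),interpolation=3)
p=pix("wrist",[.569,.038,.09]).astype(int);x,y=np.clip(p,[70,52],[490,368]);print("crop",x,y)
c=cv2.resize(im[y-52:y+53,x-70:x+70],(400,300),interpolation=3);d=np.zeros_like(c)
cv2.imwrite("pics/mix.png",np.vstack([np.hstack([a,b]),np.hstack([c,d])])[:,:,::-1])
E
```

```text
[0.53119164 0.06927568 0.26365848] cork [525.79896763 145.91606276] knob [280.63174926 231.58867476] tip [264.49050555 194.29169097]
[([315, 218, 19, 9, 153], [324.1, 221.7])]
crop 279 224
```

View pics/mix.png

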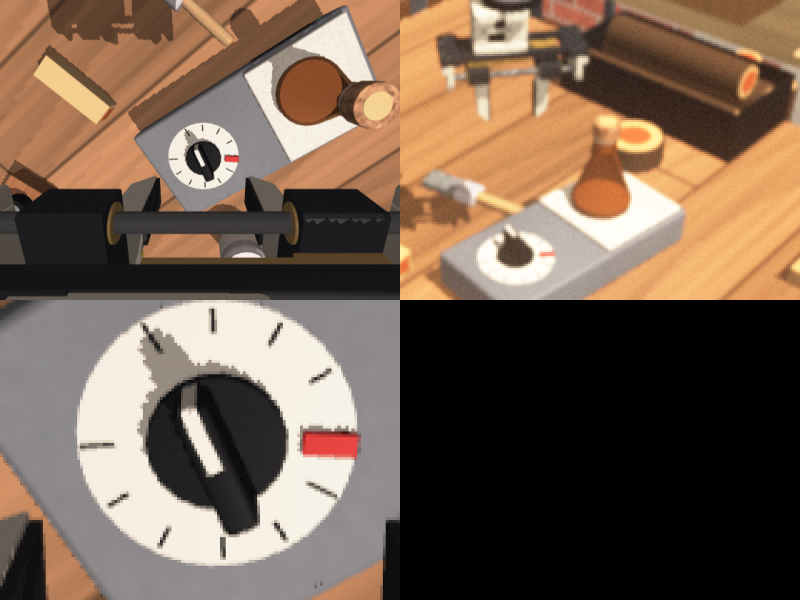

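The scene view shows the cork seated and straight. In the knob crop (scale 2.857, offset 209,172), the disc is centred at (216.5,140), the white line runs from (191,104) to (214,174), and the red tab is at full-image (324.1,221.7).

```bash
python3 - <<'E'
from h import *
T=np.load("Tw.npy");o=np.array([209,172]);f=lambda u,v,z:ray("wrist",o+np.array([u,v])/(400/140),z,T)
im=cv2.imread("raw7.png");h=cv2.cvtColor(im,cv2.COLOR_BGR2HSV)
c=f(216.5,140,.078);sc=f(217.5,133,.071);print("disc",c,"scale",sc)
a,b=f(191,104,.111),f(214,174,.111);print(a,b)
pa=np.degrees(np.arctan2(*(a-b)[1::-1]));m=ray("wrist",(324.1,221.7),.074,T)
ma=np.degrees(np.arctan2(*(m-c)[1::-1]));print("pointer",pa,"mark",m,ma,np.hypot(*(m-c)[:2]),"turn cw",(pa-ma)%360)
# white line centroid/axis by threshold
w=((h[...,1]<50)&(h[...,2]>170)).astype(np.uint8);w[:, :265]=0;w[:,295:]=0;w[:203]=0;w[240:]=0
n,l,st,ce=cv2.connectedComponentsWithStats(w)
for i in range(1,n):
  if st[i,4]>30:
    v,u=np.where(l==i);P=np.array([ray("wrist",q,.111,T)[:2] for q in zip(u,v)]);U=np.linalg.svd(P-P.mean(0))[2][0];print(st[i],P.mean(0),np.degrees(np.arctan2(U[1],U[0])), np.ptp((P-P.mean(0))@U))
E
```

```text
disc [0.5706743  0.03994984 0.078     ] scale [0.57056654 0.04058562 0.071     ]
[0.54540489 0.0484009  0.111     ] [0.5710435  0.03830919 0.111     ]
pointer 158.51470956928392 mark [0.60014515 0.07328823 0.074     ] 48.52359503508144 0.04449695953052386 turn cw 109.99111453420248
[272 210  15  23 140] [0.55774668 0.04258166] -14.55254989766845 0.026122554723447447
```

```bash
python3 - <<'E'
from h import *
for z in(.15,.068): move([.5703,.0395,z],np.radians(162))
E
```

```text
t 13.88 dpos cm [-4.91 -0.18 11.33] dr [  0.1   0.1 -20.4] q6 -0.91
t 13.88 dpos cm [-4.9  -0.19 19.53] dr [  0.1   0.1 -20.4] q6 -0.91
```

Request:
{"fn": "step_arm", "kwargs": {"increments": [{"delta_pos":[-2.5,-0.1,0],"dr":[0,0,-9],"fingers":-0.3},{"delta_pos":[-4.9,-0.2,4],"dr":[0,0,-17],"fingers":-0.3},{"delta_pos":[-4.9,-0.2,9],"dr":[0,0,-20.4],"fingers":-0.3},{"delta_pos":[-4.9,-0.2,11.5],"dr":[0,0,-20.4],"fingers":-0.3},{"delta_pos":[-4.9,-0.2,11.5],"dr":[0,0,-20.4],"fingers":-0.3}]}}

```text
time: 14.5
tool_pos: [0.5689, 0.0405, 0.1452]
tool_rot: [-3.141, -0.004, 2.83]
contact_force: [-0.4, -0.1, 0.2]
opening: 0.0599
grip_force: 0.0
```

```bash
python3 - <<'E'
from h import *
T=viewer.camera_params("wrist")["T"];im=viewer.read_camera("wrist");cv2.imwrite("raw8.png",im[:,:,::-1]);np.save("Tw.npy",T)
h=cv2.cvtColor(im,cv2.COLOR_RGB2HSV);g=h[...,2]
print(robot.observe()["tool_pos"],pix("wrist",[.5703,.0395,.111]),pix("wrist",[.5703-.0247,.0395+.008,.111]))
# bright (line) components near
w=((h[...,1]<60)&(g>120)).astype(np.uint8)
n,l,st,ce=cv2.connectedComponentsWithStats(w)
for i in range(1,n):
  if 60<st[i,4]<3000:
    v,u=np.where(l==i);P=np.array([ray("wrist",q,.111,T)[:2] for q in zip(u,v)]);U=np.linalg.svd(P-P.mean(0),full_matrices=False)[2][0];print(st[i],P.mean(0).round(4),np.degrees(np.arctan2(U[1],U[0])).round(1),np.ptp((P-P.mean(0))@U).round(4))
p=pix("wrist",[.5703,.0395,.111]).astype(int)
for r in range(p[1]-75,p[1]+40,5): print("".join("#" if x>170 else "+" if x>110 else "." if x>60 else " " for x in g[r,p[0]-60:p[0]+60:2]))
move([.5703,.0395,.068],np.radians(162))
E
```

```text
[0.56989403 0.04023506 0.14700762] [282.88774038 227.06820237] [282.89578685 188.915049  ]
[276 191  12  40 374] [0.5576 0.0424] -14.9 0.0265
++++++++++###########+++ +++############# ##########++++++++
+++++++##############+++. ++++########## +#############+++++
++++################+++++++++++###########################++
++###################+++++++++++############################
####################+++++++++++++#####################+ ####
#####################++++++++++++++++++#####################
##################+++++.    ....       +++##################
###############++++         ....           ++###############
#############+++           +####             ###############
#+. .########++            +####               #############
############+.             .####.               ##########+.
############+               ####+                ###########
############.               #####                ###########
############+               #####                ###########
#############               #####                ##++#######
+#############              #####               ###+##+.+++#
###############                                ##+.#########
#################                           .###############
###################+                      +#################
+#######################+            .######################
 +###### #################          +############ #########+
 .+++#####################+         .##############.+####+++
 .++++++############## ####         +#################++++++
t 14.55 dpos cm [-0.07 -0.06  7.9 ] dr [ 0.  -0.1  0.1] q6 -1.32
```

Request:
{"fn": "step_arm", "kwargs": {"increments": [{"delta_pos":[-0.1,-0.1,3],"dr":[0,0,-3],"fingers":-0.3},{"delta_pos":[-0.1,-0.1,5.5],"dr":[0,0,-3],"fingers":-0.3},{"delta_pos":[-0.1,-0.1,7],"dr":[0,0,-3],"fingers":-0.3},{"delta_pos":[-0.1,-0.1,7.8],"dr":[0,0,-3],"fingers":-0.3},{"delta_pos":[-0.1,-0.1,7.8],"dr":[0,0,-3],"fingers":-0.3}]}}

```text
time: 15.18
tool_pos: [0.5704, 0.0381, 0.0697]
tool_rot: [3.141, 0.001, 2.881]
contact_force: [-0.1, -0.4, -0.4]
opening: 0.0594
grip_force: 0.0
```

Request:
{"fn": "step_arm", "kwargs": {"increments": [{"delta_pos":[-0.1,0,0],"dr":[0,0,0],"fingers":1},{"delta_pos":[-0.1,0,0],"dr":[0,0,0],"fingers":1},{"delta_pos":[-0.1,0,0],"dr":[0,0,0],"fingers":1},{"delta_pos":[-0.1,0,0],"dr":[0,0,0],"fingers":1},{"delta_pos":[-0.1,0,0],"dr":[0,0,0],"fingers":1}], "newtons": 20}}

```text
time: 15.8
tool_pos: [0.5712, 0.0385, 0.0694]
tool_rot: [3.14, 0.0, 2.88]
contact_force: [3.5, 16.8, -2.0]
opening: 0.0139
grip_force: 8.9
```

```bash
python3 - <<'E'
from h import *
s=robot.observe();print(s["opening"],s["grip_force"],s["tool_pos"],np.degrees(s["tool_rot"][2]),s["contact_force"],s["torque"])
E
```

```text
0.013912408267828205 8.893762528896332 [0.57118482 0.03847187 0.06938274] 165.01898691739711 [ 3.49143036 16.75210114 -1.95592085] [ 3.01420054 -0.55354625  0.05545301]
```

Gripped at 13.9 mm opening with a 17 N sideways load, so I'll shift about 1 mm along tool +y to centre it.

Request:
{"fn": "step_arm", "kwargs": {"increments": [{"delta_pos":[0,0.05,0],"dr":[0,0,0],"fingers":1},{"delta_pos":[0,0.1,0],"dr":[0,0,0],"fingers":1},{"delta_pos":[0,0.1,0],"dr":[0,0,0],"fingers":1},{"delta_pos":[0,0.1,0],"dr":[0,0,0],"fingers":1},{"delta_pos":[0,0.1,0],"dr":[0,0,0],"fingers":1}]}}

```text
time: 16.42
tool_pos: [0.5713, 0.0389, 0.0694]
tool_rot: [3.141, 0.0, 2.881]
contact_force: [1.1, 3.2, 2.3]
opening: 0.0137
grip_force: 20.0
```

Request:
{"fn": "step_arm", "kwargs": {"increments": [{"delta_pos":[0,0,0],"dr":[0,0,9],"fingers":1},{"delta_pos":[0,0,0],"dr":[0,0,18],"fingers":1},{"delta_pos":[0,0,0],"dr":[0,0,27],"fingers":1},{"delta_pos":[0,0,0],"dr":[0,0,36],"fingers":1},{"delta_pos":[0,0,0],"dr":[0,0,45],"fingers":1}]}}

```text
time: 17.05
tool_pos: [0.5711, 0.0388, 0.0694]
tool_rot: [3.142, -0.0, 2.09]
contact_force: [-0.2, 4.5, 2.1]
opening: 0.0138
grip_force: 20.0
```

```bash
python3 - <<'E'
from h import *
s=robot.observe();print(s["opening"],s["grip_force"],s["tool_pos"],np.degrees(s["tool_rot"][2]),s["contact_force"],s["torque"])
# mark from raw8
T=np.load("Tw.npy");h=cv2.cvtColor(cv2.imread("raw8.png"),cv2.COLOR_BGR2HSV)
red=((h[...,0]<6)|(h[...,0]>174))&(h[...,1]>150)&(h[...,2]>60)
n,l,st,ce=cv2.connectedComponentsWithStats(red.astype(np.uint8))
for i in range(1,n):
  if st[i,4]>40: p=ray("wrist",ce[i],.0735,T);d=p[:2]-[.5702,.0391];print(st[i],p,np.degrees(np.arctan2(d[1],d[0])),np.hypot(*d))
E
```

```text
0.013767487458204507 19.98749166727066 [0.57114858 0.03877494 0.06937199] 119.75742968117532 [-0.19325672  4.5048379   2.10159028] [0.51515389 0.02417791 0.01724825]
[322 225  29  21 332] [0.60038348 0.0727722  0.0735    ] 48.12721709980288 0.04522012450445331
```

Request:
{"fn": "step_arm", "kwargs": {"increments": [{"delta_pos":[0,0,0],"dr":[0,0,9],"fingers":1},{"delta_pos":[0,0,0],"dr":[0,0,18],"fingers":1},{"delta_pos":[0,0,0],"dr":[0,0,27],"fingers":1},{"delta_pos":[0,0,0],"dr":[0,0,36],"fingers":1},{"delta_pos":[0,0,0],"dr":[0,0,45],"fingers":1}]}}

```text
time: 17.68
tool_pos: [0.5709, 0.0388, 0.0694]
tool_rot: [-3.141, -0.0, 1.305]
contact_force: [-0.5, 3.2, 2.6]
opening: 0.0142
grip_force: 20.0
```

Request:
{"fn": "step_arm", "kwargs": {"increments": [{"delta_pos":[0,0,0],"dr":[0,0,8],"fingers":1},{"delta_pos":[0,0,0],"dr":[0,0,16],"fingers":1},{"delta_pos":[0,0,0],"dr":[0,0,22],"fingers":1},{"delta_pos":[0,0,0],"dr":[0,0,26],"fingers":1},{"delta_pos":[0,0,0],"dr":[0,0,26],"fingers":1}]}}

```text
time: 18.3
tool_pos: [0.5708, 0.0388, 0.0693]
tool_rot: [-3.141, 0.0, 0.857]
contact_force: [-1.5, 3.4, 3.4]
opening: 0.0138
grip_force: 20.0
```

Request:
{"fn": "step_arm", "kwargs": {"increments": [{"delta_pos":[0,0,0],"dr":[0,0,0],"fingers":-0.3},{"delta_pos":[0,0,0],"dr":[0,0,0],"fingers":-0.3},{"delta_pos":[0,0,0],"dr":[0,0,0],"fingers":-0.3},{"delta_pos":[0,0,-3],"dr":[0,0,0],"fingers":-0.3},{"delta_pos":[0,0,-8],"dr":[0,0,0],"fingers":-0.3}]}}

```text
time: 18.92
tool_pos: [0.57, 0.0385, 0.1484]
tool_rot: [-3.138, 0.003, 0.856]
contact_force: [1.2, 0.5, 0.5]
opening: 0.0577
grip_force: 0.0
```

Request:
{"fn": "step_arm", "kwargs": {"increments": [{"delta_pos":[-2,0,-1],"dr":[0,0,0],"fingers":-0.3},{"delta_pos":[-2,0,-2],"dr":[0,0,0],"fingers":-0.3},{"delta_pos":[-2,0,-2],"dr":[0,0,0],"fingers":-0.3},{"delta_pos":[-2,0,-2],"dr":[0,0,0],"fingers":-0.3},{"delta_pos":[-2,0,-2],"dr":[0,0,0],"fingers":-0.3}]}}

```text
time: 19.55
tool_pos: [0.5578, 0.0238, 0.1683]
tool_rot: [-3.14, 0.001, 0.856]
contact_force: [-0.5, -0.4, -0.3]
opening: 0.0593
grip_force: 0.0
```

```bash
cat > chk.py <<'E'
from h import *
s=robot.observe();T=viewer.camera_params("wrist")["T"];im=viewer.read_camera("wrist");cv2.imwrite("raw9.png",im[:,:,::-1])
print(s["tool_pos"],np.degrees(s["tool_rot"][2]),s["time"])
h=cv2.cvtColor(im,cv2.COLOR_RGB2HSV)
red=((h[...,0]<6)|(h[...,0]>174))&(h[...,1]>150)&(h[...,2]>60)
def comps(m,lo,hi,z):
  n,l,st,ce=cv2.connectedComponentsWithStats(m.astype(np.uint8))
  for i in range(1,n):
    if lo<st[i,4]<hi:
      v,u=np.where(l==i);P=np.array([ray("wrist",q,z,T)[:2] for q in zip(u,v)]);U=np.linalg.svd(P-P.mean(0),full_matrices=False)[2][0];U=U if U[1]>0 else -U
      d=P.mean(0)-[.5705,.0389]
      print(st[i],P.mean(0).round(4),"axis",np.degrees(np.arctan2(U[1],U[0])).round(1),"len",np.ptp((P-P.mean(0))@U).round(4),"bearing",np.degrees(np.arctan2(d[1],d[0])).round(1),np.hypot(*d).round(4))
comps(red,40,3000,.0735);print("line");comps((h[...,1]<60)&(h[...,2]>110),60,1500,.111)
E
python3 chk.py
```

```text
[0.55779633 0.02381614 0.16825973] 49.06597931449881 19.55
[278 107  13  28 338] [0.601  0.0729] axis 48.8 len 0.0202 bearing 48.1 0.0456
line
[486  12  51  45 226] [0.7429 0.0263] axis 173.5 len 0.0324 bearing -4.2 0.1729
[280 146   9  43 380] [0.582  0.0505] axis 49.3 len 0.0293 bearing 45.2 0.0163
[349 247  47  28 459] [ 0.5862 -0.0467] axis 108.8 len 0.0417 bearing -79.6 0.087
[516 276  32  20 274] [ 0.6671 -0.1432] axis 106.5 len 0.0304 bearing -62.1 0.2062
[  0 310  22  10 189] [0.342  0.1037] axis 141.2 len 0.0175 bearing 164.2 0.2375
```

The pointer's line axis is 49.3° and the red mark reads 48.1–48.8°, so they agree within about 1°. The gripper is clear of everything. Handing in.

```bash
python3 -c "
from cell import robot
print(robot.hand_in())"
```

```text
the job is handed in; nothing more can be done
None
```

I seated the cork fully and straight in the flask and released it, then turned the knob to within about 1° of the red mark; the job was handed in at about 19.6 s, and no verdict came back.

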